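# Build up a clutch pack on the splined hub and lock it

### The job

Finish the clutch pack on the splined hub of the assembly jig: on top of the brown friction disc already there, seat the steel separator plate with its tab pointing the opposite way to that disc's tab, then seat the loose brown friction disc on it with its tab over the first disc's tab. Both must slide all the way down the splines and lie flat. Then push the blue keeper round its pin until it stops over the finished pack, let go of everything, and leave the other things on the bench where they are.

Things in the scene. Friction and masses are not known exactly. Their poses are not given: they have to be found in the camera images.
- jig: Assembly jig fixed to the bench: aluminium base plate 108 x 104 x 12 mm with a corner ear carrying the keeper's pivot post, and an upright steel splined hub. Origin on the hub axis at the underside of the base (bench level), z up. Finished pack, heights of the undersides above the bench: first disc 12 mm (tab to the jig's -x), separator 20 mm (tab to +x), second disc 28 mm (tab to -x).
- first_disc: Brown friction disc already seated on the hub, tab to the jig's -x. Loose. Same shape as the second disc.
- separator: Bright bare steel plate, loose, flat on the bench: 8 mm thick, 68 mm diameter, two parallel flats 40 mm long and 54 mm apart (its y = +27 and -27 mm) to grip it by; one tab 16 mm wide along its +x, to x = 44 mm. Origin at the centre of its underside, z up. 0.08 to 0.17 kg. The toothed bore fits the hub, with about 1.5 mm play (7 degrees), when its x axis is parallel to the jig's, either way round.
- second_disc: Dark brown friction disc (lined faces, oil grooves) with dark steel teeth and tab, loose, flat on the bench; same size, shape, bore, mass and axes as the separator. Both bores: 35 mm diameter with six inward teeth 5.2 mm wide to 12.5 mm radius, at 30, 90, 150 ... degrees from the plate's x axis.
- first_disc_tab (a point): Middle of the tip of the first disc's tab (x = 44, z = 4 mm in the disc's frame).
- separator_tab (a point): Middle of the tip of the separator's tab (x = 44, z = 4 mm in the plate's frame).
- second_disc_tab (a point): Middle of the tip of the second disc's tab (x = 44, z = 4 mm in the disc's frame).
- keeper (a joint): Angle of the blue swing keeper, rad. 0: shut against its stop, over the pack, its slot round the hub's pin. Grows as it opens, clockwise from above. Shut, the arm points from the pivot along the jig's (x, y) = (1, -1). Arm 30 mm wide, 105 mm long, level between 39.5 and 45.5 mm above the bench (finished pack: 36 mm). Light friction, about 0.6 N at the peg; stays where left.
- keeper_peg (a point): Middle of the top of the upright black push peg near the keeper's outer end: 10 mm diameter, 22 mm tall (from z = 45.5 to 67.5 mm above the bench), 94 mm from the pivot. Push it, or take it, from above.
- keeper_pivot (a point): Top of the keeper's pivot pin, 49.5 mm above the bench, fixed to the jig at its x = -48, y = +48 mm. The post below the keeper is 20 mm in diameter.
- screw_tin: White round tin, 51 mm diameter, 42 mm tall, a bystander on the far side. Origin at the centre of its underside.
- base_top (a point): Hub axis at the top of the base, 12 mm above the bench, where the hub's splines begin: core of 22 mm diameter with six splines 5 mm wide, out to 16 mm radius, at 0, 60, 120 ... degrees from the jig's x axis, up to 38 mm above the bench with round noses.
- hub_tip (a point): Tip of the hub on its axis, 60 mm above the bench. Above the splines (38 mm) the hub is a plain pin of 12 mm diameter with a coned tip.
- file_stick: Narrow wooden file stick, 22 x 188 x 9 mm, lying flat near the right edge, a bystander. Origin at the centre of its underside.
- parts_chest: Wooden drawer chest at the back left, fixed, an obstacle: about 310 mm (x) by 205 mm (y), 165 mm high with a notepad on top (180 mm); one drawer stands 45 mm open on its -y side. Origin at the centre of its underside.
- small_vice: Small green machine vice fixed in the middle of the bench, an obstacle: within about 90 mm of its origin in x and 130 mm in y, its top 80 mm above the bench. The tool case lid at the right front reaches 110 mm.
Mind the look-alikes: they are no part of the job. What is shaped like the first_disc but orange is not meant.

How it is judged:
On the way, in this order (a step that is already met when the one before it is completed fails the run):
1. the steel separator is seated flat on the first disc, its tab to the opposite side (horizontal distance between each of first_disc, separator and jig below 0.004 m and z of first_disc in the frame of jig between 0.01 and 0.014 m and x of first_disc_tab in the frame of jig below -0.036 m and y of first_disc_tab in the frame of jig between -0.01 and 0.01 m and angle between each of first_disc, separator's own z axis and vertical below 0.06 rad and z of separator in the frame of jig between 0.018 and 0.022 m and x of separator_tab in the frame of jig above 0.036 m and y of separator_tab in the frame of jig between -0.01 and 0.01 m), for 0.2 s.
2. the second friction disc is seated flat on the separator, its tab over the first disc's (all of step 1 and horizontal distance between second_disc and jig below 0.004 m and z of second_disc in the frame of jig between 0.026 and 0.03 m and x of second_disc_tab in the frame of jig below -0.036 m and y of second_disc_tab in the frame of jig between -0.01 and 0.01 m and angle between second_disc's own z axis and vertical below 0.06 rad), for 0.2 s.
3. the keeper is swung shut over the pack (value of joint keeper below 0.06 rad), for 0.2 s.
At the end, for the whole second after the job is handed in: First disc, separator, second disc lie flat (0.06 rad) on the hub in that order, centred within 4 mm, at seated height within 2 mm; disc tabs to the jig's -x, separator tab to +x (tips within 10 mm of its x axis); keeper within 0.06 rad of shut; plates at rest (all of step 2 and value of joint keeper below 0.06 rad and linear speed of each of first_disc, separator, second_disc below 0.02 m/s); the robot touches nothing.
It fails at once if the white tin is shoved by more than 30 mm (distance of screw_tin from where it was at the start of the episode above 0.03 m).
It fails at once if the file stick is shoved by more than 30 mm (distance of file_stick from where it was at the start of the episode above 0.03 m).
It also fails if it takes over 72 s, if anything falls off the work surface, if the arm or the gripper's body presses on something with over 40 N, if the wrist force passes 120 N, or if a joint passes its speed limit or range.

### The arm

A 7-joint arm with a two-finger parallel gripper is mounted at the origin on the work surface; the furniture and walls round the work are solid. World frame = base frame: x ahead of the robot, y to its left, z up, the work surface at z = 0. Lengths are in m, angles in rad, forces in N, time in s.
With the tool pointing down it reaches from about 0.4 to 0.925 m from the base axis. Payload 4.1 kg.
Tool frame: the origin (TCP) lies between the finger pads; the fingertips stand 11 mm ahead of it and the grasp point (between the pads) lies 8 mm behind it; z points along the fingers, y is the direction in which the jaws open and shut (so a half turn about z gives the same grasp; the last joint's range is limited). The gripper opens to 85 mm and grips with 20 to 120 N. Pads are 22 mm wide; open, the fingers measure 114 mm over their backs; the gripper's body (76 mm by 85 mm) begins 54 mm behind the grasp point. The pads swing forward as they close: fully open they stand 13 mm farther back than shut.
Start: joints at [-1.218, 0.398, 0.045, 1.537, -0.019, 1.207, -0.051], TCP at [0.284, 0.585, 0.242] pointing down, gripper open.
Joint ranges: [-2.82, 2.82], [-0.49, 2.23], [-1.37, 1.46], [0, 2.46], [-1.36, 4.5], [0.23, 2], [-2.94, 2.94]. Speed limits (rad/s): [2.57, 2.57, 3.14, 3.14, 3.14, 3.14, 3.14].

### API

Orientations are given as [roll, pitch, yaw] about the fixed x, y, z axes, in that order (R = Rz(yaw) Ry(pitch) Rx(roll)).
In Python, from workcell import manip, hand, planner, imaging gives the robot as it stands. Calls block until the motion is done:
- manip.move_pose(position, orientation): joint-space move of the TCP to a pose.
- manip.move_linear(position, velocity=0.15, orientation=None, force_limit=None): straight line of the TCP; orientation=None keeps the orientation; velocity is the mean speed in m/s. With force_limit (N) it stops when the force on the tool has changed by that much, and returns True; else False.
- manip.set_joints(angles): joint-space move.
- hand.grip(opening, grip_force=None): opening from 0.0 (shut) to 1.0 (fully open); grip_force is the grip in N (None keeps the last); returns when the fingers have stopped.
- manip.dwell(seconds).
- planner.inverse_kinematics(position, orientation): joint angles nearest the present ones, or None.
- manip.state(): the state.
- imaging.grab_frame(name): name is "scene" or "top" or "wrist"; returns (picture, depth): 480x640x3 uint8, red, green, blue; 480x640 float32, m along the optical axis (not along the pixel's ray), 0 where there is no reading.
- imaging.camera_model(name): a dict with "intrinsics" (3x3 intrinsics, pixels), "k1" (the pictures are not rectified: a ray, as slopes to the right and down, at radius r is drawn at 1 + k1 r^2 times it, then the intrinsics apply), "R" (3x3) and "t" (3): a world point X has camera coordinates R X + t; the wrist camera has in their place "hand_eye" (4x4, takes a point from camera to tool coordinates, whose origin is the TCP and whose axes are the flange's). Camera axes: x right, y down, z forward; pixel columns grow to the right and rows downward; lengths in m; the calibration is good to about 2 mm. A picture is of the moment at which its call begins: read the wrist's pose just before it. camera_model takes no time and is no camera call.
A pose or a line that the arm cannot do raises manip.PlanningError and nothing moves.
- manip.sign_off(): hands the job in, once; it reports no verdict.
The state is a dict: "clock": time; "joint_pos": joint angles; "joint_velocities": joint speeds; "tau": joint torques, N m; "ee_pos": TCP position; "tcp_rot": TCP orientation; "force": force on the tool from outside, world axes, zero at the start; "torque": the same for the moment, N m; "width": opening from 0.0 (shut) to 1.0 (fully open).
Only numpy, scipy, OpenCV 4.12 (cv2) and the standard library are available. Lean on these libraries where they do the work, as an engineer would, in place of code of your own. Each camera call takes 0.05 s, during which the arm holds its last target.

## Working session

There is one attempt and no reset: what is moved stays moved. The work goes in short steps, each a Python script; the robot and the scene stay as the last script left them, time stands still between calls to the robot, and variables do not carry over. Pictures are saved under pics/ and viewed, and the job is handed in when it is done.

```bash
ls; mkdir -p pics; python3 - <<'E'
from workcell import manip,hand,planner,imaging
import cv2,numpy as np
np.set_printoptions(precision=4,suppress=True)
for n in("scene","top","wrist"):
    s=manip.state()
    p,d=imaging.grab_frame(n); cv2.imwrite(f"pics/{n}0.png",p[:,:,::-1]); np.savez(f"pics/{n}0.npz",p=p,d=d,pos=s["ee_pos"])
    print(n,imaging.camera_model(n))
print(manip.state())
E
```

```text
pics
scene {'intrinsics': array([[576.1647,   0.    , 321.327 ],
       [  0.    , 576.1647, 229.8884],
       [  0.    ,   0.    ,   1.    ]]), 'k1': 0.035793708937233354, 'R': array([[ 0.7782, -0.6279,  0.0137],
       [-0.2619, -0.3443, -0.9016],
       [ 0.5708,  0.698 , -0.4324]]), 't': array([-0.4788,  0.1602,  1.1141])}
top {'intrinsics': array([[587.5985,   0.    , 324.922 ],
       [  0.    , 587.5985, 241.8712],
       [  0.    ,   0.    ,   1.    ]]), 'k1': -0.00558804281435315, 'R': array([[-0.0146, -0.9999, -0.0034],
       [-0.9756,  0.015 , -0.2189],
       [ 0.2189,  0.0001, -0.9757]]), 't': array([-0.0486,  0.5689,  1.1351])}
wrist {'intrinsics': array([[354.5161,   0.    , 317.823 ],
       [  0.    , 354.5161, 238.8078],
       [  0.    ,   0.    ,   1.    ]]), 'k1': 0.015221359121014291, 'hand_eye': array([[-0.    , -0.9497, -0.3132,  0.0806],
       [ 1.    ,  0.0004, -0.0012, -0.0009],
       [ 0.0012, -0.3132,  0.9497, -0.1316],
       [ 0.    ,  0.    ,  0.    ,  1.    ]])}
{'clock': 0.15, 'joint_pos': array([-1.218 ,  0.3991,  0.045 ,  1.5376, -0.0187,  1.2069, -0.0507]), 'joint_velocities': array([-0.0007, -0.0018, -0.0004, -0.0039, -0.0004, -0.0008, -0.0014]), 'tau': array([  0.002 , -47.556 ,   1.3668, -25.4513,   0.0118,   0.0065,
        -0.    ]), 'ee_pos': array([0.2836, 0.5844, 0.2415]), 'tcp_rot': array([-3.14  ,  0.0001,  2.6899]), 'force': array([-0.9248,  0.2641,  0.2959]), 'torque': array([-0.0626, -0.0207,  0.0166]), 'width': 0.9984673936109293}
```

View pics/scene0.png

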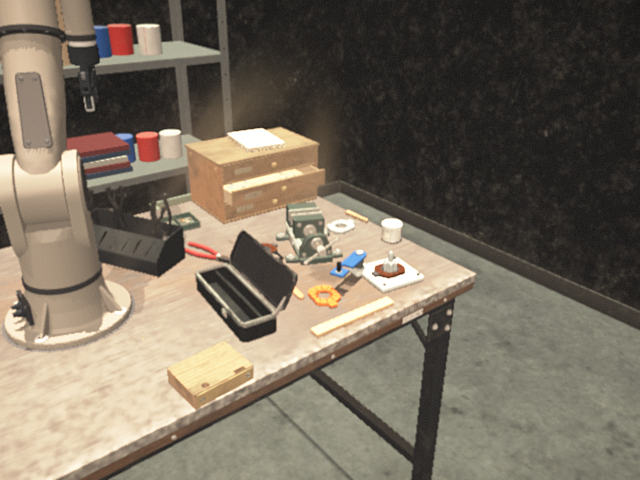

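View pics/top0.png

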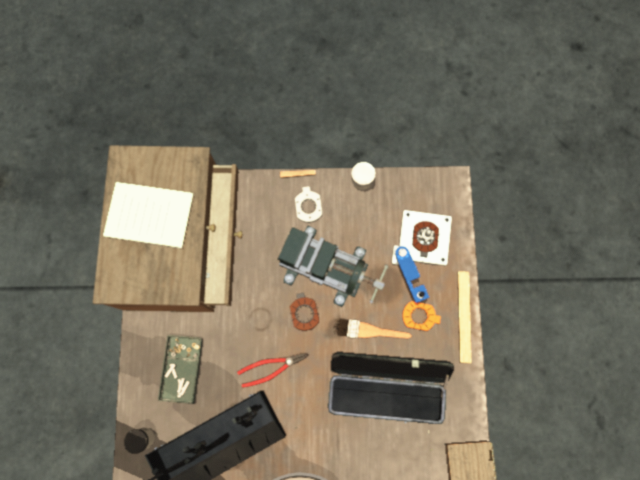

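View pics/wrist0.png

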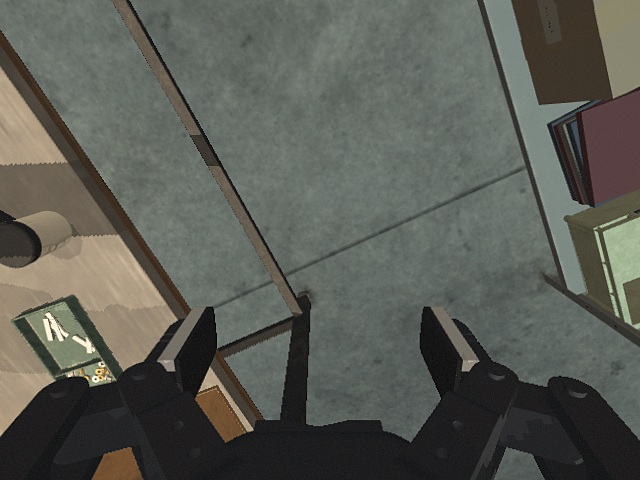

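Top view: the bright plate at (308,206) is the separator. Two discs could be the second disc: dark brown at (305,314) and orange at (421,317), and the brown one fits. The jig is at (425,237), with the keeper pivot near (403,252) and its peg near (421,296). I'll confirm in crops.

```bash
cat > h.py <<'E'
from workcell import manip,hand,planner,imaging
import cv2,numpy as np
from scipy.spatial.transform import Rotation as Ro
np.set_printoptions(precision=4,suppress=True)
def ray(m,uv,R=None,t=None):
    K=m["intrinsics"];k=m["k1"]
    d=np.array([(uv[0]-K[0,2])/K[0,0],(uv[1]-K[1,2])/K[1,1]]);x=d.copy()
    for _ in range(20): x=d/(1+k*(x@x))
    return np.array([x[0],x[1],1.])
def cam(name,s=None):
    m=imaging.camera_model(name)
    if name!="wrist": return m,m["R"].T,-m["R"].T@m["t"]
    T=np.eye(4);T[:3,:3]=Ro.from_euler("xyz",s["tcp_rot"]).as_matrix();T[:3,3]=s["ee_pos"]
    W=T@m["hand_eye"];return m,W[:3,:3],W[:3,3]
def onplane(c,uv,z):
    m,R,o=c;d=R@ray(m,uv);return o+d*(z-o[2])/d[2]
def proj(c,X):
    m,R,o=c;p=R.T@(np.array(X)-o);x=p[:2]/p[2];x=x*(1+m["k1"]*(x@x))
    K=m["intrinsics"];return np.array([K[0,0]*x[0]+K[0,2],K[1,1]*x[1]+K[1,2]])
E
python3 - <<'E'
from h import *
p=np.load("pics/top0.npz")["p"];d=np.load("pics/top0.npz")["d"]
def crop(u,v,r=45): return cv2.resize(p[v-r:v+r,u-r:u+r,::-1],(390,290*390//290),interpolation=cv2.INTER_CUBIC)
a=np.hstack([crop(308,206),crop(305,314)]);b=np.hstack([crop(415,265),crop(421,317)])
cv2.imwrite("pics/crops.png",cv2.resize(np.vstack([a,b]),(600,600)))
c=cam("top")
for n,uv,z in[("sep",(308,206),.008),("disc",(305,314),.008),("orange",(421,317),.008),("hub",(425,237),.03),("piv",(403,252),.0495),("peg",(421,296),.0675)]:
    dd=d[uv[1],uv[0]];m,R,o=c;
    print(n,onplane(c,uv,z),"depthpt",o+R@ray(m,uv)*dd)
E
```

```text
sep [ 0.6605 -0.0217  0.008 ] depthpt [ 0.6619 -0.0216  0.0033]
disc [ 0.4275 -0.0135  0.008 ] depthpt [ 0.4283 -0.0132 -0.0001]
orange [ 0.4176 -0.2541  0.008 ] depthpt [ 0.4182 -0.2552  0.0017]
hub [ 0.5827 -0.2674  0.03  ] depthpt [ 0.5807 -0.2659  0.0389]
piv [ 0.5473 -0.2172  0.0495] depthpt [ 0.5475 -0.2173  0.0488]
peg [ 0.4538 -0.2467  0.0675] depthpt [ 0.4548 -0.2479  0.0596]
```

View pics/crops.png

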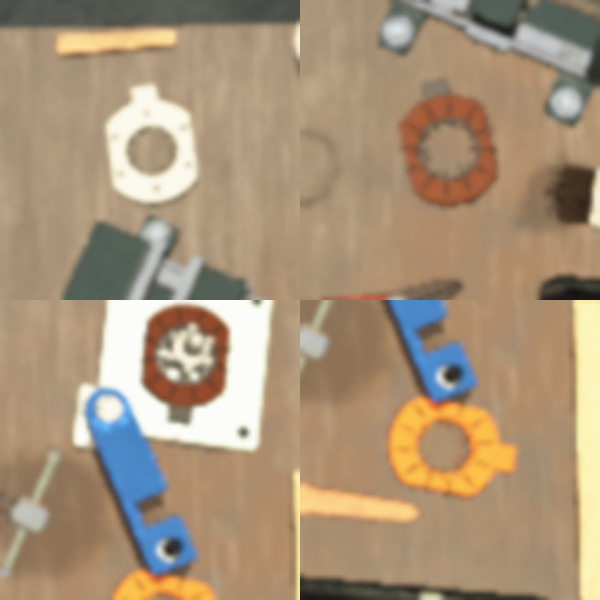

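Confirmed: the bright plate with bolt dots is at (308,206) and its tab points away from the robot. The dark brown loose disc with a grey tab is at (305,314), tab also pointing away. The orange look-alike is at (421,317). The first disc's tab points towards the robot, so jig x is roughly world x. Next I'll check clearances around the grasps and then take wrist views.

```bash
python3 - <<'E'
from h import *
f=np.load("pics/top0.npz");d=f["d"];c=cam("top");m,R,o=c
K=m["intrinsics"];v,u=np.mgrid[0:480,0:640]
x=np.stack([(u-K[0,2])/K[0,0],(v-K[1,2])/K[1,1],np.ones_like(u)],-1)
P=(x*d[...,None])@R.T+o
P[d==0]=np.nan
def hm(x0,x1,y0,y1,s=.015):
    print("rows x desc, cols y desc; mm max height")
    ys=np.arange(y1,y0,-s);print("       ",(ys*1000).astype(int))
    for X in np.arange(x1,x0,-s):
        r=[]
        for Y in ys:
            k=(abs(P[...,0]-X)<s/2)&(abs(P[...,1]-Y)<s/2); r.append(int(1000*np.nanmax(P[...,2][k])) if k.any() else -9)
        print(int(X*1000),r)
hm(.38,.75,-.12,.12)
for q in[planner.inverse_kinematics([.4275,-.0135,.013],[np.pi,0,y]) for y in(0,np.pi)]+[planner.inverse_kinematics([.583,-.267,.05],[np.pi,0,y]) for y in(0,np.pi)]+[planner.inverse_kinematics([.66,-.022,.05],[np.pi,0,y]) for y in(0,np.pi)]: print(q)
E
```

```text
rows x desc, cols y desc; mm max height
        [ 120  105   90   75   60   45   30   15    0  -15  -30  -44  -60  -75
  -90 -104]
750 [6, 2, 5, 4, 4, 3, 2, 2, 8, 8, 7, 6, 8, 4, 6, 5]
735 [3, 6, 6, 7, 6, 12, 14, 16, 14, 16, 15, 4, 5, 5, 5, 5]
720 [108, 5, 6, 6, 3, 7, 5, 4, 6, 6, 5, 4, 6, 7, 6, 6]
705 [109, 7, 5, 4, 6, 6, 5, 8, 6, 11, 12, 4, 5, 6, 5, 5]
690 [107, 7, 3, 5, 4, 4, 4, 5, 13, 15, 14, 12, 5, 5, 8, 6]
674 [107, 6, 5, 7, 5, 5, 8, 6, 14, 13, 13, 13, 7, 5, 4, 6]
659 [106, 4, 5, 5, 5, 7, 4, 5, 14, 6, 16, 14, 8, 4, 6, 4]
644 [108, 4, 5, 5, 9, 4, 6, 4, 17, 15, 11, 14, 5, 4, 6, 6]
629 [106, 7, 7, 6, 7, 4, 6, 6, 10, 15, 13, 12, 5, 5, 9, 6]
614 [107, 5, 4, 7, 5, 6, 4, 6, 5, 16, 16, 7, 4, 5, 5, 5]
599 [104, 6, 6, 6, 4, 4, 5, 83, 84, 19, 20, 7, 6, 5, 7, 4]
584 [110, 92, 6, 7, 6, 5, 5, 84, 86, 87, 84, 29, 7, 7, 5, 5]
569 [94, 91, 7, 6, 4, 4, 81, 85, 85, 86, 84, 83, 82, 37, 7, 7]
554 [92, 6, 9, 7, 6, 8, 83, 86, 87, 84, 81, 83, 84, 84, 35, 34]
539 [5, 4, 6, 6, 6, 46, 85, 85, 84, 85, 83, 84, 84, 83, 33, 36]
524 [5, 7, 5, 5, 6, 32, 83, 83, 85, 82, 83, 84, 83, 75, 57, 51]
509 [5, 5, 5, 6, 7,
[... 163 characters left out ...]

464 [7, 7, 4, 6, 7, 4, 5, 6, 11, 13, 12, 5, 7, 23, 32, 46]
449 [5, 8, 6, 6, 5, 6, 4, 13, 15, 12, 16, 6, 6, 20, 19, 4]
434 [7, 10, 6, 5, 6, 6, 8, 12, 9, 7, 15, 6, 5, 4, 5, 8]
419 [7, 5, 6, 4, 5, 5, 8, 12, 13, 12, 15, 11, 6, 6, 11, 12]
404 [6, 6, 8, 5, 4, 7, 6, 13, 13, 15, 15, 7, 8, 12, 11, 19]
389 [9, 5, 7, 6, 6, 5, 7, 6, 11, 13, 6, 6, 5, 14, 14, 15]
[-0.7725  0.5099  0.8519  2.2648 -0.6682  0.6346 -0.9929]
[-0.4295  0.3825  0.4195  2.2577 -0.2945  0.5513  1.7865]
[-0.2852  0.838   0.9843  1.7438 -0.811   1.0235 -0.5662]
[-0.0358  0.6524  0.5596  1.7375 -0.4324  0.8773  2.2837]
[-0.5012  0.723   0.6879  1.6894 -0.5507  0.9319 -1.1688]
[-0.2463  0.6268  0.3018  1.6821 -0.2306  0.8677  1.7221]
```

```bash
cat >> h.py <<'E'
def look(name,fn):
    s=manip.state();p,d=imaging.grab_frame(name)
    cv2.imwrite(f"pics/{fn}.png",p[:,:,::-1]);np.savez(f"pics/{fn}.npz",p=p,d=d,pos=s["ee_pos"],rot=s["tcp_rot"])
    print(fn,"t",s["clock"],s["ee_pos"],s["tcp_rot"],"F",s["force"],"w",round(s["width"],3))
def wcam(fn):
    f=np.load(f"pics/{fn}.npz");return f["p"],cam("wrist",dict(ee_pos=f["pos"],tcp_rot=f["rot"]))
D=[np.pi,0,0]; DP=[np.pi,0,np.pi]
E
python3 - <<'E'
from h import *
manip.move_pose([.5,0.02,.36],D); print(manip.state()["clock"])
manip.move_pose([.583,-.267,.14],D); manip.dwell(.2); look("wrist","w_jig")
E
```

```text
2.35
w_jig t 3.9333 [ 0.584  -0.2657  0.1408] [-3.141  -0.0017  0.0023] F [0.3098 0.2248 0.9661] w 1.003
```

View pics/w_jig.png

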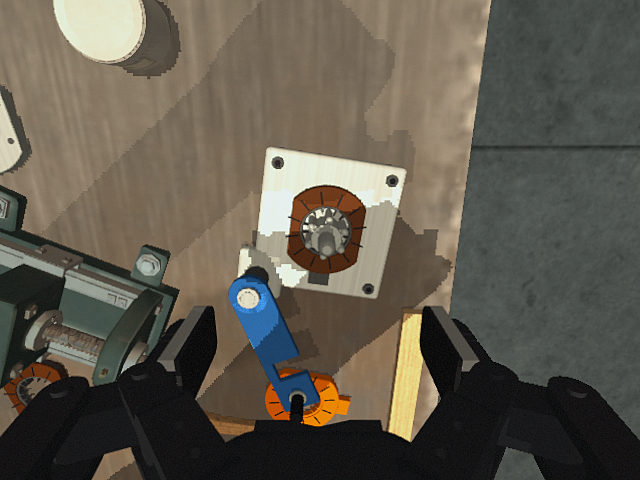

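The jig is centred near (326,228) in the wrist view and turned several degrees clockwise. I'll enlarge it.

```bash
python3 - <<'E'
from h import *
p,c=wcam("w_jig")
q=p[140:310,230:420,::-1];q=cv2.resize(q,None,fx=3.5,fy=3.5,interpolation=cv2.INTER_CUBIC);cv2.imwrite("pics/jigz.png",q)
hsv=cv2.cvtColor(p,cv2.COLOR_RGB2HSV)
print(hsv[215,300],hsv[250,345],hsv[277,318],p[215,300],p[240,330])
E
```

```text
[ 11 186 129] [ 12 205  71] [30 33 62] [129  68  35] [80 79 69]
```

View pics/jigz.png

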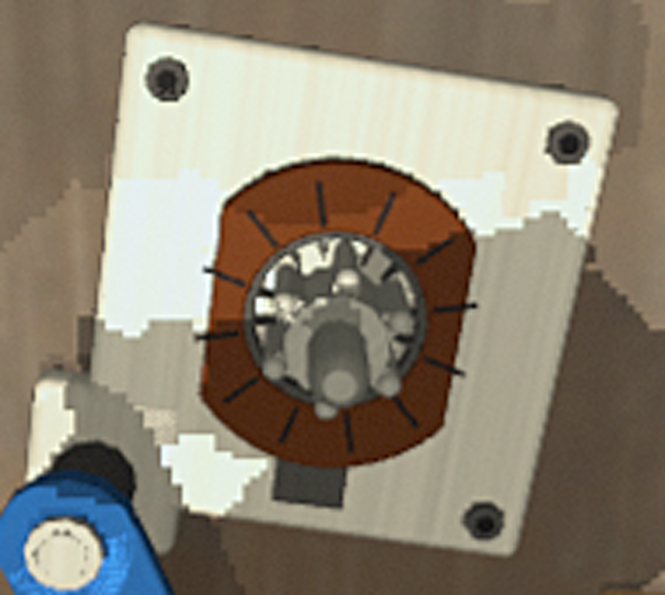

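```bash
cat >> h.py <<'E'
def plate(mask,c,z,c0,rmax=.05):
    """mask pixels-> largest contour near c0; hull to plane; fit flats & arc. returns centre,yaw(mod pi)"""
    m=cv2.morphologyEx(mask.astype(np.uint8)*255,cv2.MORPH_OPEN,np.ones((3,3)))
    cs,_=cv2.findContours(m,cv2.RETR_EXTERNAL,cv2.CHAIN_APPROX_NONE)
    k=max(cs,key=cv2.contourArea)
    W=np.array([onplane(c,q[0]+0.0,z)[:2] for q in k])
    return k,W
def fitplate(W,r=.034,h=.027,tabw=.016):
    """W contour points (outline incl. tab maybe). least squares on outline: centre,yaw,(scale)"""
    from scipy.optimize import least_squares
    def res(x,W):
        a=x[2];R=np.array([[np.cos(a),np.sin(a)],[-np.sin(a),np.cos(a)]])
        q=(W-x[:2])@R.T;g=x[3]
        rr=np.hypot(*q.T)-(r+g); f=abs(q[:,1])-(h+g)
        return np.where(f>rr,f,rr)   # signed distance approx of disc∩slab
    best=None
    c0=W.mean(0)
    for a in np.linspace(-np.pi/2,np.pi/2,12,endpoint=False):
        s=least_squares(res,[*c0,a,0],args=(W,),loss="soft_l1",f_scale=.0007)
        if best is None or s.cost<best.cost: best=s
    rs=res(best.x,W);k=abs(rs)<.003
    return best.x,np.sqrt((rs[k]**2).mean()),k.mean()
E
python3 - <<'E'
from h import *
p,c=wcam("w_jig");hsv=cv2.cvtColor(p,cv2.COLOR_RGB2HSV)
m=(hsv[...,0]>6)&(hsv[...,0]<15)&(hsv[...,1]>150); mm=np.zeros_like(m);mm[175:285,280:375]=1;m&=mm.astype(bool)
k,W=plate(m,c,.020,None);print("area",cv2.contourArea(k),cv2.boundingRect(k),fitplate(W))
z=lambda u,v:(230+u/3.5-.36,140+v/3.5-.36)
A,B,C=[onplane(c,z(*q),.012)[:2] for q in((135,25),(618,102),(515,555))]
print("corners",A,B,C,"AB",np.linalg.norm(A-B),"BC",np.linalg.norm(B-C),"mid AC",(A+C)/2)
print("yaw",np.degrees(np.arctan2(*(A-B)[::-1]))-90, np.degrees(np.arctan2(*(B-C)[::-1])))
H=[onplane(c,z(*q),.012)[:2] for q in((167,79),(568,142),(484,521))];print("screws",H,(H[0]+H[2])/2)
print("tip",onplane(c,z(340,385),.059)); print("pivot",onplane(c,z(62,553),.0495))
tab=onplane(c,z(308,507),.020);print("tab",tab)
print("peg",onplane(c,(298,399),.0675))
E
```

```text
area 1427.5 (292, 186, 74, 42) (array([ 0.5986, -0.2738,  1.4206, -0.0116]), np.float64(0.001750954204851559), np.float64(0.3017543859649123))
corners [ 0.647  -0.2311] [ 0.6317 -0.3306] [ 0.5271 -0.3149] AB 0.10063709674638222 BC 0.10575287463641983 mid AC [ 0.587 -0.273]
yaw -8.728650967413131 -8.526855194170777
screws [array([ 0.6362, -0.2373]), array([ 0.6234, -0.3208]), array([ 0.5359, -0.3073])] [ 0.586  -0.2723]
tip [ 0.5862 -0.2723  0.059 ]
pivot [ 0.547  -0.2174  0.0495]
tab [ 0.5431 -0.2665  0.02  ]
peg [ 0.4763 -0.2527  0.0675]
```

```bash
sed -i 's/    m=cv2.morphologyEx(mask.astype(np.uint8)\*255,cv2.MORPH_OPEN,np.ones((3,3)))/    m=cv2.morphologyEx(cv2.morphologyEx(mask.astype(np.uint8)*255,cv2.MORPH_CLOSE,np.ones((5,5))),cv2.MORPH_OPEN,np.ones((3,3)))/' h.py
python3 - <<'E'
from h import *
p,c=wcam("w_jig");hsv=cv2.cvtColor(p,cv2.COLOR_RGB2HSV)
m=(hsv[...,0]>4)&(hsv[...,0]<18)&(hsv[...,1]>130); mm=np.zeros_like(m);mm[175:285,280:375]=1;m&=mm.astype(bool)
k,W=plate(m,c,.020,None);print("area",cv2.contourArea(k),cv2.boundingRect(k));x,*e=fitplate(W);print(x,np.degrees(x[2]),e)
manip.move_pose([.6605,-.0217,.20],D)
manip.move_linear([.6595,-.0230,.128],velocity=.2); manip.dwell(.2); look("wrist","w_sep")
E
```

```text
area 5388.5 (288, 186, 78, 88)
[ 0.5869 -0.2723 -0.136  -0.0006] -7.7936968100180115 [np.float64(0.0003077816539193305), np.float64(1.0)]
w_sep t 5.725 [ 0.6606 -0.0236  0.1298] [ 3.1414 -0.0031 -0.0004] F [-0.0566  0.7157  0.2009] w 1.002
```

View pics/w_sep.png

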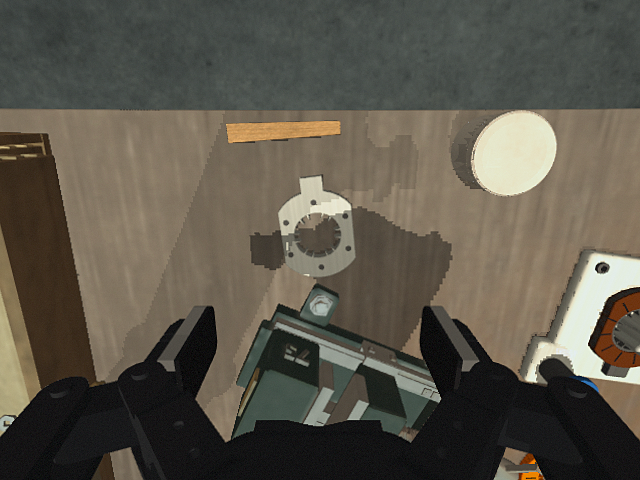

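Wrist view: the toothed steel plate is at (317,235) with its tab at (312,184), and the vice is clear behind it. Next I'll fit its outline.

```bash
python3 - <<'E'
from h import *
p,c=wcam("w_sep");hsv=cv2.cvtColor(p,cv2.COLOR_RGB2HSV)
for uv in((300,215),(345,205),(312,184),(320,272),(265,220),(370,260),(300,300),(340,250)):print(uv,p[uv[1],uv[0]],hsv[uv[1],uv[0]])
m=(hsv[...,1]<55)&(hsv[...,2]>95)
mm=np.zeros_like(m);mm[170:284,270:365]=1;m&=mm.astype(bool)
k,W=plate(m,c,.008,None);print(cv2.contourArea(k),cv2.boundingRect(k));x,*e=fitplate(W);print(x,np.degrees(x[2]),e)
q=W-x[:2];t=q[np.hypot(*q.T)>.040];print("tab",t.mean(0),np.hypot(*t.T).max(),"tabdir",np.degrees(np.arctan2(*t.mean(0)[::-1])))
v=p[:,:,::-1].copy();cv2.drawContours(v,[k],-1,(0,0,255),1);cv2.imwrite("pics/sepm.png",cv2.resize(v[160:300,250:390],None,fx=4,fy=4,interpolation=cv2.INTER_NEAREST))
E
```

```text
(300, 215) [199 196 172] [ 27  35 199]
(345, 205) [229 225 202] [ 26  30 229]
(312, 184) [207 203 179] [ 26  34 207]
(320, 272) [139 135 120] [ 24  35 139]
(265, 220) [118 106  90] [ 17  61 118]
(370, 260) [86 76 65] [16 62 86]
(300, 300) [140 121 101] [ 15  71 140]
(340, 250) [147 143 125] [ 25  38 147]
5779.5 (278, 175, 78, 103)
[ 0.6608 -0.0241  0.1202  0.0001] 6.889363289103564 [np.float64(0.0005756841460210233), np.float64(0.8469750889679716)]
tab [0.0425 0.0055] 0.04485225039981374 tabdir 7.385269531766189
```

View pics/sepm.png

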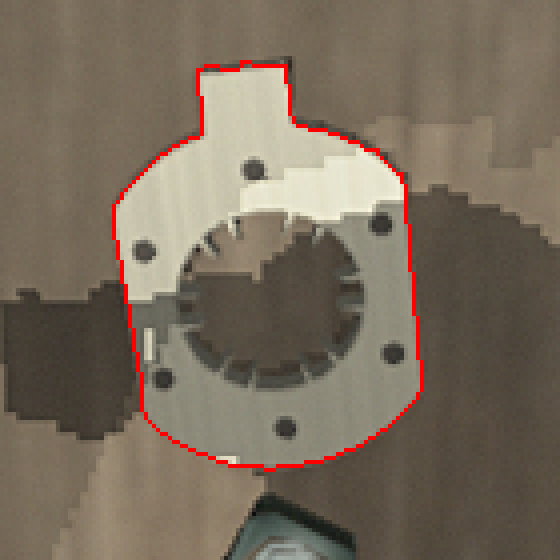

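```bash
cat >> h.py <<'E'
def goto(pos,yaw,v=.1,tol=.0004,n=3,joint=False):
    """move with correction of the standing tracking error, from the state"""
    pos=np.array(pos,float);cmd=pos.copy();yc=yaw
    for i in range(n):
        if i==0 and joint: manip.move_pose(cmd,[np.pi,0,yc])
        else: manip.move_linear(cmd,velocity=v if i==0 else .05,orientation=[np.pi,0,yc])
        manip.dwell(.1)
        s=manip.state();e=pos-s["ee_pos"];ey=(yaw-s["tcp_rot"][2]+np.pi)%(2*np.pi)-np.pi
        if np.linalg.norm(e)<tol and abs(ey)<.003: break
        if i<n-1: cmd=cmd+e;yc+=ey
    print("goto t",round(s["clock"],2),"err mm",e*1000,"yaw err",round(ey,4))
    return cmd,yc
E
python3 - <<'E'
from h import *
ya=np.radians(7.1);ux=np.array([np.cos(ya),np.sin(ya)])
P=np.array([.6608,-.0241]);T=P+.003*ux
hand.grip(.73,grip_force=40)
cmd,yc=goto([*T,.05],ya,v=.15)
hit=manip.move_linear([cmd[0],cmd[1],.0],velocity=.03,orientation=[np.pi,0,yc],force_limit=6)
s=manip.state();print(hit,s["ee_pos"],s["force"],s["width"],s["clock"])
E
```

```text
goto t 7.6 err mm [0.1155 0.1423 0.3016] yaw err 0.0001
True [ 0.6635 -0.0239  0.0055] [-0.7435  0.4397  4.3726] 0.7275552541677602 8.925
```

```bash
python3 - <<'E'
from h import *
s=manip.state();e=s["ee_pos"]
manip.move_linear([e[0],e[1]-.0003,.0083],velocity=.05);manip.dwell(.1)
s=manip.state();print(s["ee_pos"],s["force"])
hand.grip(.4,grip_force=50)
s=manip.state();print(s["ee_pos"],s["tcp_rot"],s["force"],s["width"],s["clock"])
e=s["ee_pos"]
manip.move_linear([e[0],e[1],.15],velocity=.2);manip.dwell(.1);look("wrist","w_held")
E
```

```text
[ 0.6634 -0.0241  0.0081] [ 1.9114 -0.7725  1.0176]
[ 0.6637 -0.0243  0.0085] [-3.1413  0.0019  0.1239] [ 0.7321 -0.3358  2.1905] 0.614623627739665 9.5167
w_held t 10.475 [ 0.6625 -0.0238  0.1479] [-3.1406  0.0059  0.124 ] F [ 0.6885 -0.7599 -2.0781] w 0.614
```

View pics/w_held.png

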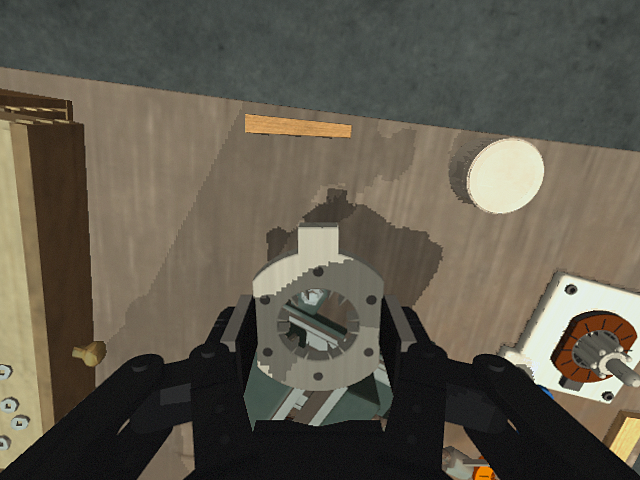

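```bash
cat > place.py <<'E'
from h import *
def descend(H,yaw,off,zoff,zbot,flim=8):
    """H hub xy; off plate centre in tool x; zoff tcp z minus plate underside"""
    ux=np.array([np.cos(yaw),np.sin(yaw)])
    return None
E
python3 - <<'E'
from h import *
H=np.array([.5866,-.2723]);ya=np.radians(-8.5);ux=np.array([np.cos(ya),np.sin(ya)])
T=H+.0029*ux
goto([*T,.13],ya,v=.25,n=1)
cmd,yc=goto([*T,.056],ya,v=.12,tol=.0003,n=4)
s=manip.state();print(s["force"],s["clock"])
hit=manip.move_linear([cmd[0],cmd[1],cmd[2]-.056+.0285],velocity=.03,orientation=[np.pi,0,yc],force_limit=8)
s=manip.state();print(hit,s["ee_pos"],s["tcp_rot"],s["force"],s["clock"])
look("scene","s_a")
E
```

```text
goto t 11.82 err mm [-1.1258 -2.2136  0.205 ] yaw err -0.0034
goto t 13.38 err mm [0.0566 0.0395 0.192 ] yaw err 0.0
[-0.47    0.6436 -1.2634] 13.3833
False [ 0.5894 -0.2728  0.0285] [ 3.1415 -0.0003 -0.1484] [-1.3411  0.7173  1.0558] 14.45
s_a t 14.45 [ 0.5894 -0.2728  0.0285] [ 3.1415 -0.0003 -0.1484] F [-1.3411  0.7173  1.0558] w 0.611
```

The plate slid straight down the splines. I'll press lightly, release, lift and check.

```bash
python3 - <<'E'
from h import *
s=manip.state();e=s["ee_pos"]
print(manip.move_linear([e[0],e[1],.0245],velocity=.02,force_limit=6)); s=manip.state();print(s["ee_pos"],s["force"])
hand.grip(.75);s=manip.state();print(s["width"],s["ee_pos"],s["clock"])
manip.move_linear([.583,-.267,.14],velocity=.2);manip.dwell(.1);look("wrist","w_jig2")
E
```

```text
True
[ 0.5894 -0.2729  0.0284] [-1.2348  1.9069  5.4649]
0.7508016329308296 [ 0.5884 -0.2721  0.0271] 14.9833
w_jig2 t 15.8 [ 0.5821 -0.2662  0.1381] [-3.138   0.0061 -0.1481] F [ 0.8855  0.1146 -0.5256] w 0.748
```

View pics/w_jig2.png

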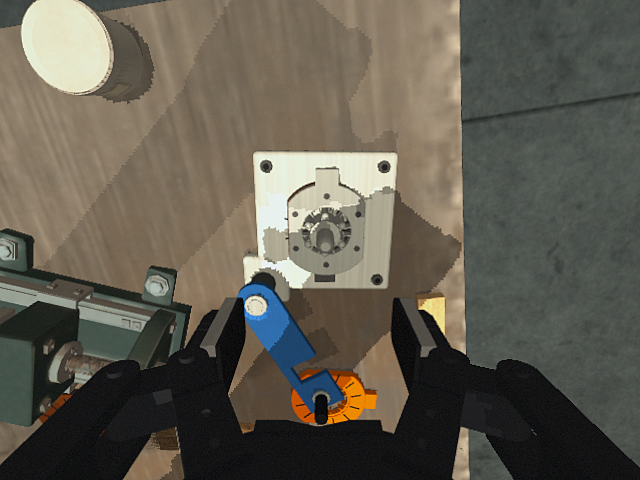

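Step 1 looks good: the separator is seated, tab opposite the first disc's, and contact came at the expected height. Now the second disc. I'll view and grasp it with the tool turned about 190°, so that it goes down in the same tool pose that just worked.

```bash
python3 - <<'E'
from h import *
ya=np.radians(190)
print(planner.inverse_kinematics([.4275,-.0135,.008],[np.pi,0,ya]))
manip.move_linear([.57,-.23,.2],velocity=.25)
manip.move_pose([.4275,-.0135,.17],[np.pi,0,ya])
manip.move_linear([.4275,-.0135,.128],velocity=.15);manip.dwell(.2);look("wrist","w_disc")
p,c=wcam("w_disc");cv2.imwrite("pics/discz.png",cv2.resize(p[150:330,220:420,::-1],None,fx=3.5,fy=3.5,interpolation=cv2.INTER_CUBIC))
E
```

```text
[ 0.7405  0.524  -0.9576  2.2315  0.6791  0.7095  1.0479]
w_disc t 19.0417 [ 0.4283 -0.0135  0.1289] [-3.1408  0.0017 -2.9672] F [ 0.2488  0.0884 -0.9378] w 0.748
```

View pics/w_disc.png

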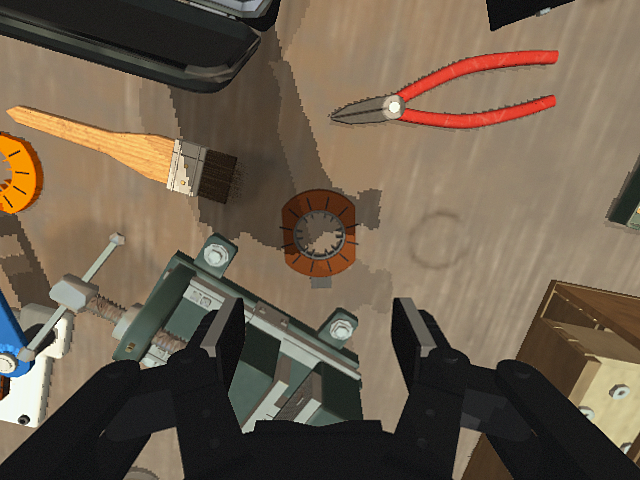

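```bash
python3 - <<'E'
from h import *
p,c=wcam("w_disc");hsv=cv2.cvtColor(p,cv2.COLOR_RGB2HSV)
m=(hsv[...,0]>3)&(hsv[...,0]<19)&(hsv[...,1]>130); m[:150]=0;m[310:]=0;m[:,:250]=0;m[:,390:]=0
k,W=plate(m,c,.008,None);print(cv2.contourArea(k),cv2.boundingRect(k));x,*e=fitplate(W);print(x,np.degrees(x[2]),e)
v=p[:,:,::-1].copy();cv2.drawContours(v,[k],-1,(255,0,0),1);cv2.imwrite("pics/discm.png",cv2.resize(v[150:330,220:420],None,fx=3.5,fy=3.5,interpolation=cv2.INTER_NEAREST))
E
```

```text
5427.0 (282, 189, 73, 88)
[ 0.4273 -0.014   0.2092 -0.0004] 11.984310695956816 [np.float64(0.00034650378133953285), np.float64(1.0)]
```

View pics/discm.png

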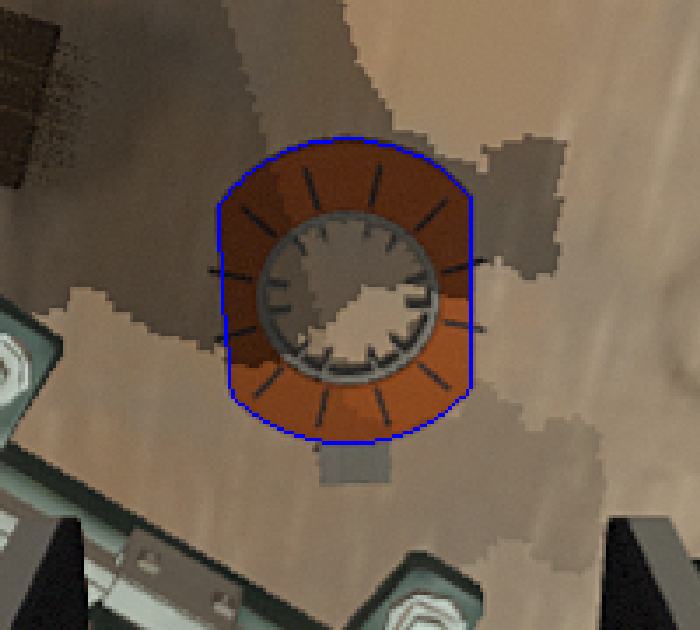

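```bash
python3 - <<'E'
from h import *
ya=np.radians(192);ux=np.array([np.cos(ya),np.sin(ya)])
P=np.array([.4273,-.0140]);T=P+.003*ux
hand.grip(.73,grip_force=40)
cmd,yc=goto([*T,.05],ya,v=.15)
hit=manip.move_linear([cmd[0],cmd[1],.0],velocity=.04,orientation=[np.pi,0,yc],force_limit=6)
s=manip.state();print(hit,s["ee_pos"],s["force"],s["width"],s["clock"])
if hit and s["ee_pos"][2]<.008:
    z0=s["ee_pos"][2]
    manip.move_linear([cmd[0],cmd[1],.0083],velocity=.05);manip.dwell(.1)
    s=manip.state();print(s["ee_pos"],s["force"])
    hand.grip(.4,grip_force=50)
    s=manip.state();off=(s["ee_pos"][:2]-P)@ux;print(s["ee_pos"],s["tcp_rot"],s["force"],s["width"],s["clock"],"off",off)
    e=s["ee_pos"]
    manip.move_linear([e[0],e[1],.17],velocity=.25);manip.dwell(.1);look("wrist","w_held2")
E
```

```text
goto t 20.77 err mm [ 0.1158 -0.1726  0.2229] yaw err -0.0003
True [ 0.424  -0.0144  0.0054] [-2.5429 -1.0104  8.5842] 0.7315720274486145 21.7917
[ 0.4241 -0.0145  0.0081] [-0.085  -0.0188  0.1144]
[ 0.4241 -0.0145  0.0085] [-3.1415 -0.0026 -2.9322] [-2.4677  0.5347  6.7875] 0.6150214516313961 22.4 off 0.003244708156681031
w_held2 t 23.3 [ 0.4226 -0.0146  0.1684] [ 3.1395 -0.0052 -2.932 ] F [-0.017  -0.1874 -1.8996] w 0.611
```

View pics/w_held2.png

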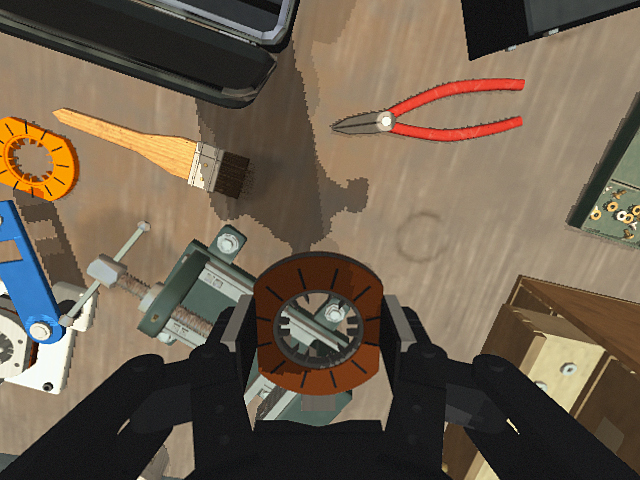

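The disc is held flat and centred. Now I'll turn it 180° and place it.

```bash
python3 - <<'E'
from h import *
H=np.array([.5866,-.2723]);ya=np.radians(-8.5);ux=np.array([np.cos(ya),np.sin(ya)])
T=H+.0031*ux
print(manip.state()["joint_pos"]);print(planner.inverse_kinematics([*T,.16],[np.pi,0,ya]))
manip.move_pose([*T,.16],[np.pi,0,ya])
print(manip.state()["joint_pos"],manip.state()["clock"])
cmd,yc=goto([*T,.058],ya,v=.15,tol=.0003,n=4)
s=manip.state();print(s["force"],s["clock"])
hit=manip.move_linear([cmd[0],cmd[1],cmd[2]-.058+.0365],velocity=.03,orientation=[np.pi,0,yc],force_limit=8)
s=manip.state();print(hit,s["ee_pos"],s["tcp_rot"],s["force"],s["clock"])
E
```

```text
[ 1.0219  0.1874 -1.177   2.1093  0.2071  0.9748  1.5136]
[-0.3145  0.7203  1.0594  1.6448 -0.6703  1.1836 -0.8135]
[-0.3138  0.7205  1.058   1.6457 -0.6699  1.1836 -0.8132] 25.35
goto t 26.98 err mm [0.0987 0.1181 0.2122] yaw err 0.0002
[-0.0689 -0.4384  0.1993] 26.9833
True [ 0.5893 -0.2726  0.0383] [-3.141   0.001  -0.1484] [-0.6347  0.2142  4.6495] 27.6083
```

```bash
python3 - <<'E'
from h import *
s=manip.state();e=s["ee_pos"];
print(manip.move_linear([e[0]+.0003,e[1]-.0002,.034],velocity=.02,force_limit=12)); s=manip.state();print(s["ee_pos"],s["tcp_rot"],s["force"],s["clock"])
look("wrist","w_jig3a")
E
```

```text
True
[ 0.5894 -0.2727  0.0383] [-3.1385  0.0022 -0.1483] [-0.6037  1.6936  5.8681] 27.8167
w_jig3a t 27.8167 [ 0.5894 -0.2727  0.0383] [-3.1385  0.0022 -0.1483] F [-0.6037  1.6936  5.8681] w 0.401
```

View pics/w_jig3a.png

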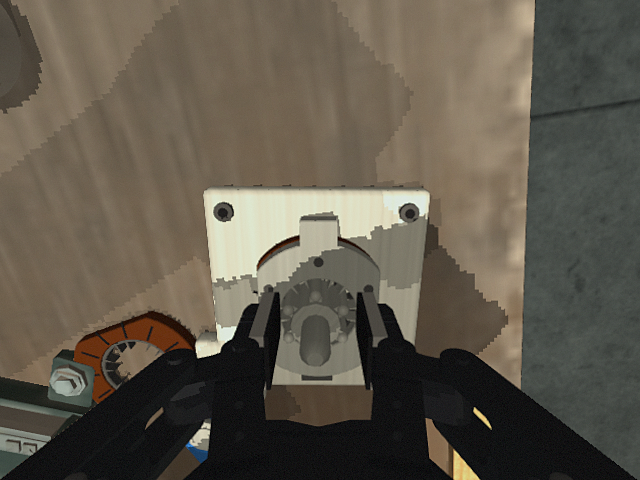

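The disc was lost during the fast turn: the gripper has closed to 0.40, and the disc now lies at about (140,355) next to the vice. I'll lift off and look.

```bash
python3 - <<'E'
from h import *
manip.move_linear([.5894,-.2727,.1],velocity=.15)
manip.move_linear([.55,-.22,.20],velocity=.2);manip.dwell(.1);look("wrist","w_l1");look("top","t_l1");look("scene","s_l1")
p=np.load("pics/t_l1.npz")["p"];cv2.imwrite("pics/t_l1z.png",cv2.resize(p[180:350,260:480,::-1],None,fx=3.5,fy=3.5,interpolation=cv2.INTER_CUBIC))
E
```

```text
w_l1 t 29.2833 [ 0.5496 -0.22    0.1986] [-3.1387  0.0052 -0.1483] F [0.4662 0.3814 0.1594] w 0.397
t_l1 t 29.3333 [ 0.5495 -0.2202  0.1987] [-3.1388  0.0051 -0.1486] F [ 0.4973 -0.5897  0.2687] w 0.401
s_l1 t 29.3833 [ 0.5496 -0.2202  0.1989] [-3.1389  0.005  -0.1487] F [ 0.1792 -0.1604 -0.7015] w 0.397
```

View pics/w_l1.png

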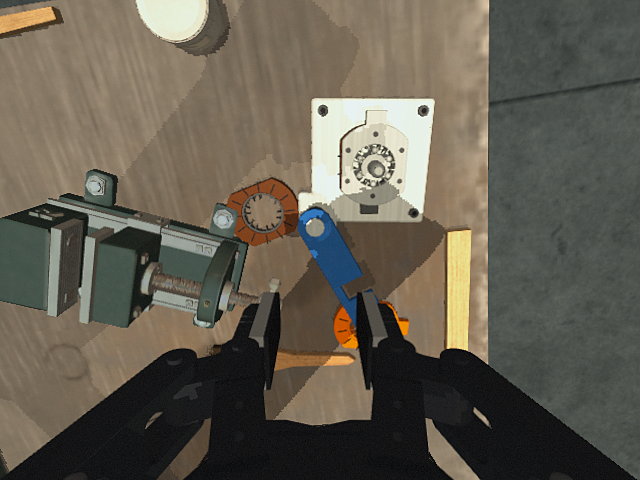

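View pics/t_l1z.png

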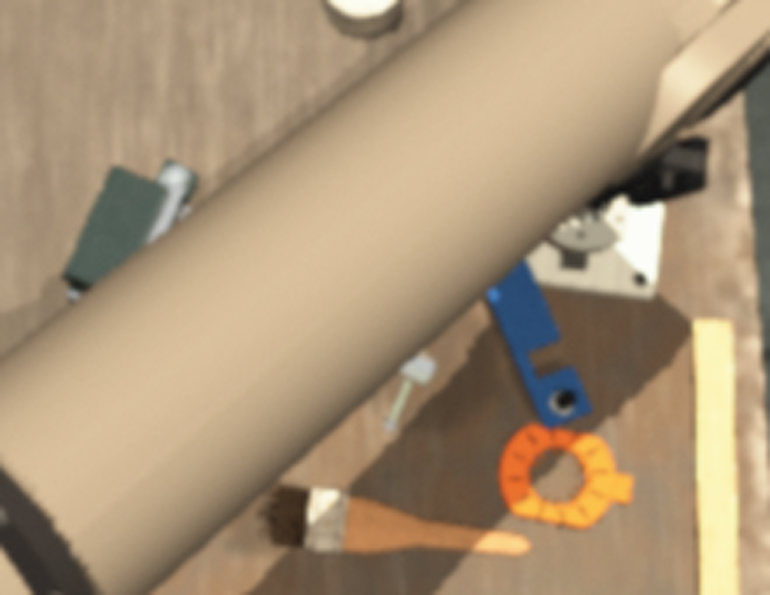

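View pics/s_l1.png

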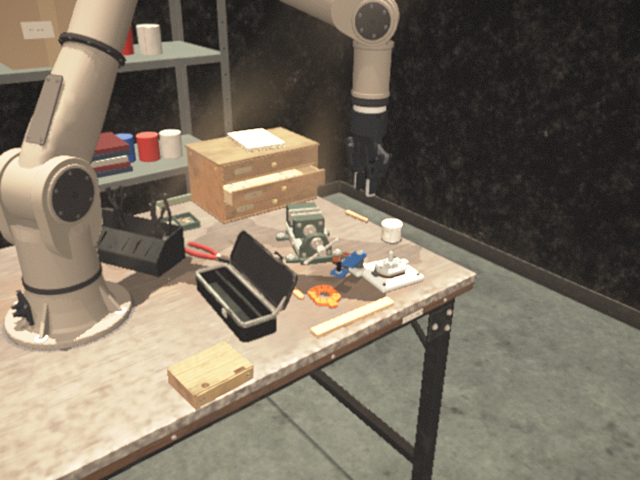

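Wrist view: the separator is still seated at (375,165). The disc lies at (262,212), wedged between the vice foot and the keeper pivot. I'll take a closer look from above it.

```bash
python3 - <<'E'
from h import *
c=wcam("w_l1")[1];q=onplane(c,(264,212),.012);print(q)
manip.move_linear([q[0],q[1],.15],velocity=.25);manip.dwell(.15);look("wrist","w_l2")
f=np.load("pics/w_l2.npz");p=f["p"];d=f["d"];c=wcam("w_l2")[1];m,R,o=c
K=m["intrinsics"];cv2.imwrite("pics/w_l2z.png",cv2.resize(p[150:340,220:430,::-1],None,fx=3.2,fy=3.2,interpolation=cv2.INTER_CUBIC))
for v in range(180,310,10):print(v,[int(1000*(o+R@ray(m,(u,v))*d[v,u])[2]) for u in range(250,400,10)])
E
```

```text
[ 0.5569 -0.1715  0.012 ]
w_l2 t 30.0167 [ 0.5571 -0.1733  0.1511] [-3.1399  0.0012 -0.1499] F [0.8653 0.1886 0.4207] w 0.406
180 [0, 0, 0, -1, 0, 0, 0, -1, 0, 282, 0, -1, 8, 13, 11]
190 [0, 0, 0, 0, 0, -1, 0, 7, 2, 0, 1, 0, 8, 12, 11]
200 [0, 0, 0, 0, 0, 8, 7, 7, 8, 8, 0, 0, 9, 11, 10]
210 [0, 0, 0, 8, 7, 6, 0, 3, 7, 7, 0, 11, 12, 10, 11]
220 [0, 9, 8, 7, 6, 0, -1, 0, 0, 8, 9, 12, 11, 12, 11]
230 [0, 13, 13, 7, 7, 0, -1, 0, 0, 7, 7, 12, 44, 44, 45]
240 [0, 14, 15, 6, 7, 0, 0, 0, 6, 8, 8, 43, 44, 49, 45]
250 [7, 8, 9, 7, 8, 8, 7, 8, 7, 7, 0, 45, 48, 50, 49]
260 [28, 13, 15, 11, 7, 8, 6, 0, 282, 0, 0, 0, 45, 46, 46]
270 [31, 29, 34, 28, 14, 0, 0, 0, 0, 0, 0, 0, 45, 45, 45]
280 [12, 45, 41, 12, 0, -1, 0, 0, 0, 0, -1, -1, -1, 45, 43]
290 [15, 52, 49, 13, 0, 0, 0, -1, 0, -1, 0, 0, 0, 0, 44]
300 [13, 151, 152, 12, 0, 0, 0, 0, 0, 0, 0, 151, 153, -1, 46]
```

View pics/w_l2z.png

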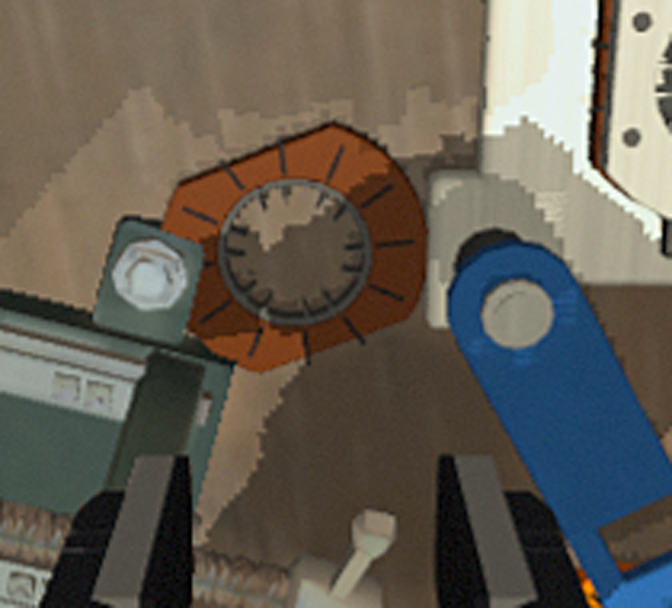

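The disc lies flat (top at 7–8 mm) at zoomed (297,250). Its flats run at about 20°, and no tab shows on the right. So the tab points left, next to or under the vice foot. I'll fit the outline and check the tin's position.

```bash
python3 - <<'E'
from h import *
p,c=wcam("w_l2");hsv=cv2.cvtColor(p,cv2.COLOR_RGB2HSV)
m=(hsv[...,0]>3)&(hsv[...,0]<19)&(hsv[...,1]>130); m[:180]=0;m[270:]=0;m[:,:262]=0;m[:,358:]=0
k,W=plate(m,c,.008,None);k=k.reshape(-1,2)
# drop edge next to vice foot
keep=~((k[:,0]<287)&(k[:,1]>214));x,*e=fitplate(W[keep]);print(x,np.degrees(x[2]),e,keep.mean())
H=np.array([.5866,-.2723]);ya=np.radians(-8.5);R=np.array([[np.cos(ya),-np.sin(ya)],[np.sin(ya),np.cos(ya)]])
print("disc in jig",R.T@(x[:2]-H))
p0=np.load("pics/top0.npz")["p"];print("tin",onplane(cam("top"),(363.5,174),.042))
# project outline + tab for check (one overlay)
v=p[:,:,::-1].copy()
for s in(1,-1):
    a=x[2]
    for q in((.044*s,.008),(.044*s,-.008),(0,.027),(0,-.027)):
        w=x[:2]+[np.cos(a)*q[0]-np.sin(a)*q[1],np.sin(a)*q[0]+np.cos(a)*q[1]];u=proj(c,[*w,.008]);print(s,q,w,u);cv2.circle(v,tuple(int(round(t)) for t in u),2,(0,255,0),-1)
cv2.imwrite("pics/w_l2o.png",cv2.resize(v[150:340,220:430],None,fx=3.2,fy=3.2,interpolation=cv2.INTER_NEAREST))
for a in(-78,102):print(planner.inverse_kinematics([*x[:2],.008],[np.pi,0,np.radians(a)]))
print(manip.state()["joint_pos"])
E
```

```text
[ 0.5556 -0.1686  1.8013 -0.0002] 103.20599673928514 [np.float64(0.00036054241832123734), np.float64(1.0)] 0.773109243697479
disc in jig [-0.046  0.098]
tin [ 0.7197 -0.1415  0.042 ]
1 (0.044, 0.008) [ 0.5378 -0.1276] [265.7112 256.0645]
1 (0.044, -0.008) [ 0.5534 -0.124 ] [257.585  239.0465]
1 (0, 0.027) [ 0.5293 -0.1748] [323.5074 257.5355]
1 (0, -0.027) [ 0.5819 -0.1624] [298.3116 197.995 ]
-1 (-0.044, 0.008) [ 0.5579 -0.2133] [365.981  217.9124]
-1 (-0.044, -0.008) [ 0.5735 -0.2096] [359.2366 199.6293]
-1 (0, 0.027) [ 0.5293 -0.1748] [323.5074 257.5355]
-1 (0, -0.027) [ 0.5819 -0.1624] [298.3116 197.995 ]
[-0.5586  0.9841  1.1721  1.9156 -1.0784  1.0571 -1.8289]
[-0.1542  0.6143  0.4924  1.9065 -0.4237  0.7246  0.7941]
[-0.5568  0.6429  1.1235  1.8183 -0.65    1.109  -0.919 ]
```

View pics/w_l2o.png

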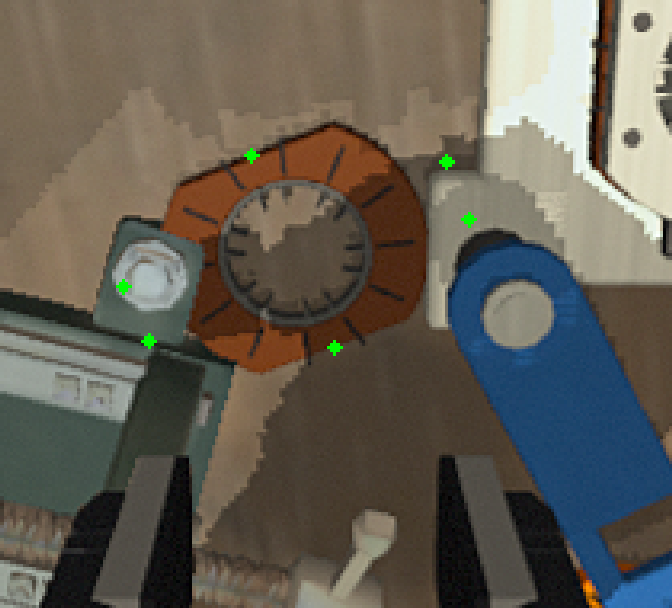

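The fit gives centre (0.5556, -0.1686), with the tab at 103° going under the vice foot. The vice's screw handle end, near zoomed (375,515), is close to where one finger will go, so I'll triangulate it.

```bash
python3 - <<'E'
from h import *
p0=np.load("pics/top0.npz");p=p0["p"]
cv2.imwrite("pics/hz.png",np.hstack([cv2.resize(p[235:325,350:440,::-1],(450,450),interpolation=cv2.INTER_CUBIC),cv2.resize(np.load("pics/w_jig.npz")["p"][230:350,150:270,::-1][:, :],(1,450))]))
c1=cam("wrist",dict(ee_pos=np.load("pics/w_l2.npz")["pos"],tcp_rot=np.load("pics/w_l2.npz")["rot"]))
f=np.load("pics/w_l2.npz");d=f["d"];m,R,o=c1
for u,v in((336,312),(338,316),(330,325),(325,335)):
    print((u,v),"depth pts",[(o+R@ray(m,(a,b))*d[b,a]) for a,b in((u,v),(u+1,v+1))], onplane(c1,(u,v),.06))
d0=p0["d"];m0,R0,o0=cam("top")
for u,v in((384,267),(386,266),(378,285),(372,300)): print((u,v),o0+R0@ray(m0,(u,v))*d0[v,u],onplane((m0,R0,o0),(u,v),.06))
E
```

```text
(336, 312) depth pts [array([ 0.5165, -0.1802,  0.0761]), array([ 0.5157, -0.1807,  0.0762])] [ 0.5072 -0.1797  0.06  ]
(338, 316) depth pts [array([ 0.5145, -0.1811,  0.078 ]), array([ 0.5145, -0.1817,  0.0793])] [ 0.5038 -0.1807  0.06  ]
(330, 325) depth pts [array([ 0.5033, -0.1746,  0.0695]), array([ 0.502 , -0.1751,  0.0687])] [ 0.4974 -0.1741  0.06  ]
(325, 335) depth pts [array([ 0.4883, -0.1692,  0.0578]), array([ 0.4873, -0.1698,  0.0577])] [ 0.4898 -0.1693  0.06  ]
(384, 267) [ 0.5124 -0.1746  0.0734] [ 0.5148 -0.176   0.06  ]
(386, 266) [ 0.514  -0.1785  0.0753] [ 0.5168 -0.1801  0.06  ]
(378, 285) [ 0.4787 -0.1628  0.0571] [ 0.4782 -0.1626  0.06  ]
(372, 300) [ 0.4518 -0.1519  0.0301] [ 0.4482 -0.1496  0.06  ]
```

View pics/hz.png

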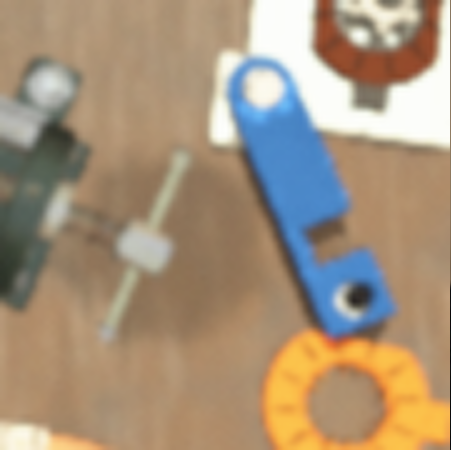

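View pics/w_l2.png

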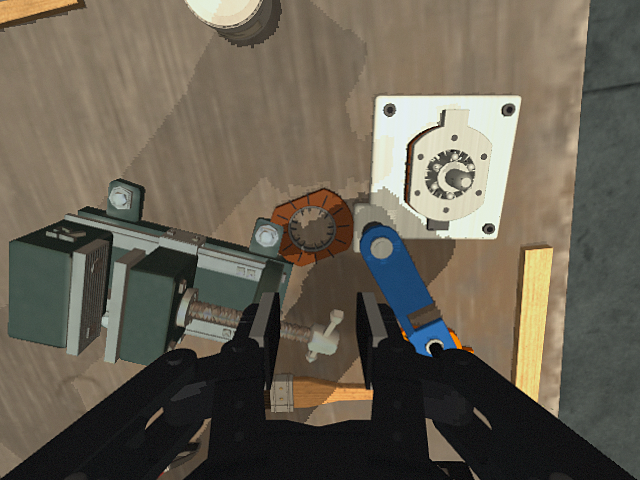

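The handle end is at (0.516, -0.180, 0.077) and would hit the gripper body in a direct grasp. So I'll close the fingers, press lightly on the far side of the disc's ring, and drag the disc about 40 mm away from the vice.

```bash
python3 - <<'E'
from h import *
hand.grip(0.0,grip_force=40)
manip.move_linear([.577,-.1635,.06],velocity=.2)
hit=manip.move_linear([.577,-.1635,.012],velocity=.04,force_limit=10)
s=manip.state();print(hit,s["ee_pos"],s["force"],s["clock"]);e=s["ee_pos"]
manip.move_linear([e[0],e[1],e[2]-.0012],velocity=.02)
s=manip.state();print(s["ee_pos"],s["force"])
E
```

```text
True [ 0.5767 -0.1634  0.0191] [-0.8713  0.3377  6.8193] 32.0583
[ 0.5768 -0.1635  0.0191] [-3.3039  2.5021 10.0305]
```

```bash
python3 - <<'E'
from h import *
s=manip.state();e=s["ee_pos"]
manip.move_linear([e[0]+.042,e[1],.0165],velocity=.05)
s=manip.state();print(s["ee_pos"],s["force"],s["clock"]);e=s["ee_pos"]
manip.move_linear([e[0],e[1],.06],velocity=.2);hand.grip(.73)
manip.move_linear([.60,-.17,.15],velocity=.25);manip.dwell(.1);look("wrist","w_l3")
E
```

```text
[ 0.6148 -0.1668  0.019 ] [-11.4241   0.1492  20.6834] 33.3
w_l3 t 34.9 [ 0.5995 -0.1692  0.149 ] [-3.1372  0.0071 -0.1473] F [ 0.5033 -0.5214 -0.1138] w 0.732
```

View pics/w_l3.png

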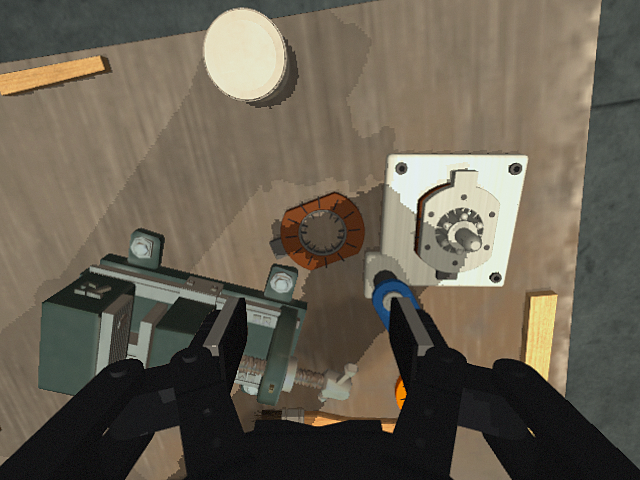

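The drag worked: the disc is free at (323,231) with its tab to the left at (278,246). Fit it and grasp.

```bash
python3 - <<'E'
from h import *
p,c=wcam("w_l3");hsv=cv2.cvtColor(p,cv2.COLOR_RGB2HSV)
m=(hsv[...,0]>3)&(hsv[...,0]<19)&(hsv[...,1]>130); m[:180]=0;m[280:]=0;m[:,:262]=0;m[:,372:]=0
k,W=plate(m,c,.008,None);x,*e=fitplate(W);print(cv2.boundingRect(k),x,np.degrees(x[2]),e)
t=onplane(c,(278,246),.008)[:2]-x[:2];print("tabdir",np.degrees(np.arctan2(t[1],t[0])),np.hypot(*t))
q=planner.inverse_kinematics([*x[:2],.008],[np.pi,0,x[2]-np.pi]);print(q,manip.state()["joint_pos"])
E
```

```text
(281, 193, 84, 77) [ 0.5936 -0.1723 -1.3442 -0.0003] -77.01580310103402 [np.float64(0.0003273261385577153), np.float64(1.0)]
tabdir 99.66113319745114 0.037779700512240395
[-0.1438  0.6637  0.4864  1.8128 -0.4262  0.7706  0.7924] [-0.5085  0.7024  1.0783  1.7174 -0.6744  1.1529 -0.949 ]
```

```bash
python3 - <<'E'
from h import *
p,c=wcam("w_l3")
print("ear",[onplane(c,q,.012) for q in((365,253),(366,297))],"foot",[onplane(c,q,.014) for q in((298,268),(270,262),(298,300))],"bolt",onplane(c,(283,280),.03))
x=np.array([.5936,-.1723]);ya=np.radians(-77)
u=np.array([np.cos(ya),np.sin(ya)]);v=np.array([-u[1],u[0]])
for s in(1,-1):
  for a in(11,-11):
    for b in(31,46): print("finger",s,a,b,x-.005*u+u*a/1e3+s*v*b/1e3)
print(planner.inverse_kinematics([*x,.128],[np.pi,0,ya]))
manip.move_linear([*x,.128],velocity=.15,orientation=[np.pi,0,ya]);manip.dwell(.15);look("wrist","w_l4")
p,c=wcam("w_l4");hsv=cv2.cvtColor(p,cv2.COLOR_RGB2HSV)
m=(hsv[...,0]>3)&(hsv[...,0]<19)&(hsv[...,1]>130);m[:150]=0;m[300:]=0;m[:,:250]=0;m[:,390:]=0
k,W=plate(m,c,.008,None);r,*e=fitplate(W);print(cv2.boundingRect(k),r,np.degrees(r[2]),e,manip.state()["joint_pos"])
E
```

```text
ear [array([ 0.5724, -0.2042,  0.012 ]), array([ 0.5328, -0.2009,  0.012 ])] foot [array([ 0.5681, -0.1488,  0.014 ]), array([ 0.5767, -0.1272,  0.014 ]), array([ 0.5394, -0.144 ,  0.014 ])] bolt [ 0.5666 -0.1376  0.03  ]
finger 1 11 31 [ 0.6252 -0.1712]
finger 1 11 46 [ 0.6398 -0.1678]
finger 1 -11 31 [ 0.6202 -0.1497]
finger 1 -11 46 [ 0.6348 -0.1464]
finger -1 11 31 [ 0.5647 -0.1851]
finger -1 11 46 [ 0.5501 -0.1885]
finger -1 -11 31 [ 0.5598 -0.1637]
finger -1 -11 46 [ 0.5452 -0.1671]
[-0.5891  0.903   1.3116  1.755  -0.9251  1.2543 -1.9458]
w_l4 t 36.45 [ 0.5937 -0.1723  0.1281] [-3.1412  0.0002 -1.3436] F [-0.0106  1.0506 -0.1203] w 0.728
(281, 192, 74, 87) [ 0.593  -0.1726 -1.3454 -0.0005] -77.08311891926047 [np.float64(0.00024011670669903348), np.float64(1.0)] [-0.5884  0.9007  1.3093  1.7549 -0.923   1.2527 -1.9471]
```

View pics/w_l4.png

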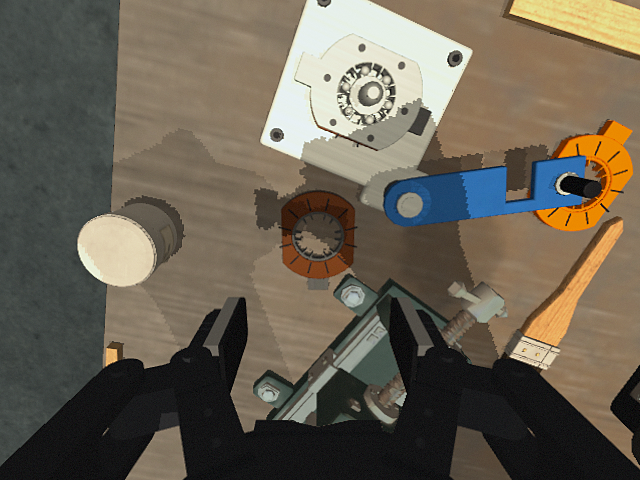

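Both views agree. Grasp, offset 5 mm towards the tab to clear the ear, with a firmer grip. From here on I'll move in straight lines only.

```bash
python3 - <<'E'
from h import *
P=np.array([.5930,-.1726]);ya=np.radians(-77.05);u=np.array([np.cos(ya),np.sin(ya)]);T=P-.005*u
cmd,yc=goto([*T,.05],ya,v=.15,n=2)
hit=manip.move_linear([cmd[0],cmd[1],.0],velocity=.05,orientation=[np.pi,0,yc],force_limit=6)
s=manip.state();print(hit,s["ee_pos"],s["force"],s["clock"])
if hit and s["ee_pos"][2]<.008:
    manip.move_linear([cmd[0],cmd[1],.0078],velocity=.05);manip.dwell(.1)
    hand.grip(.4,grip_force=80)
    s=manip.state();print(s["ee_pos"],s["tcp_rot"],s["force"],s["width"],s["clock"],"toolx of plate",(P-s["ee_pos"][:2])@u)
    e=s["ee_pos"];manip.move_linear([e[0],e[1],.12],velocity=.15);manip.dwell(.1);look("wrist","w_h3")
E
```

```text
goto t 37.62 err mm [ 0.5875 -0.6928  1.0448] yaw err -0.0003
True [ 0.5908 -0.1669  0.0055] [-1.4412  1.8613  6.4496] 38.4333
[ 0.5913 -0.1672  0.0083] [ 3.14    0.0013 -1.3444] [0.2656 0.3253 4.9619] 0.6010249558404542 39.025 toolx of plate 0.005620205739719816
w_h3 t 40.025 [ 0.5907 -0.1667  0.1187] [ 3.1377  0.0029 -1.3444] F [ 0.253   0.6104 -1.4646] w 0.603
```

View pics/w_h3.png

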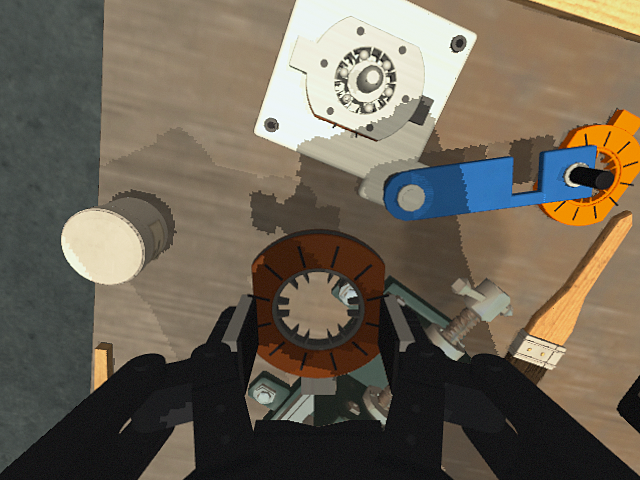

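```bash
python3 - <<'E'
from h import *
H=np.array([.5866,-.2723]);ya=np.radians(-8.5);ux=np.array([np.cos(ya),np.sin(ya)])
T=H-.0056*ux
manip.move_linear([*T,.125],velocity=.07,orientation=[np.pi,0,ya])
s=manip.state();print(s["clock"],s["width"],s["ee_pos"])
cmd,yc=goto([*T,.060],ya,v=.12,tol=.0003,n=4)
s=manip.state();print(s["force"],s["width"],s["clock"])
if .58<s["width"]<.63:
    hit=manip.move_linear([cmd[0],cmd[1],cmd[2]-.060+.0363],velocity=.03,orientation=[np.pi,0,yc],force_limit=8)
    s=manip.state();print(hit,s["ee_pos"],s["tcp_rot"],s["force"],s["width"],s["clock"])
look("wrist","w_p3")
E
```

```text
41.725 0.6029224497767314 [ 0.5811 -0.2711  0.1248]
goto t 43.22 err mm [0.1288 0.0864 0.2117] yaw err 0.0002
[ 0.6411  0.3988 -1.0062] 0.6026157395062088 43.2167
True [ 0.5809 -0.2712  0.0363] [-3.1408  0.0008 -0.1483] [-0.4681  0.8567  4.1959] 0.6025515430465541 44.0
w_p3 t 44.0 [ 0.5809 -0.2712  0.0363] [-3.1408  0.0008 -0.1483] F [-0.4681  0.8567  4.1959] w 0.603
```

View pics/w_p3.png

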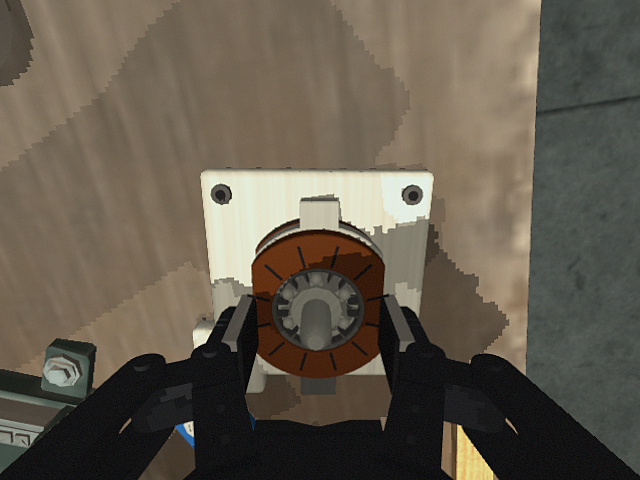

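It seated at exactly the expected height (TCP 0.0363), so I'll release. Meanwhile I'll locate the peg from earlier pictures.

```bash
python3 - <<'E'
from h import *
hand.grip(.75);s=manip.state();e=s["ee_pos"]
manip.move_linear([e[0],e[1],.11],velocity=.15)
manip.move_linear([.57,-.262,.15],velocity=.15,orientation=[np.pi,0,np.radians(-8.5)]);hand.grip(0.0);look("wrist","w_k1")
c=wcam("w_l4")[1];print("peg w_l4",onplane(c,(597,189),.0675),"piv",onplane(c,(409,204),.0495))
H=np.array([.5866,-.2723]);ya=np.radians(-8.5);R=np.array([[np.cos(ya),-np.sin(ya)],[np.sin(ya),np.cos(ya)]]);print("piv pred",H+R@[-.048,.048])
E
```

```text
w_k1 t 46.0417 [ 0.57   -0.262   0.1499] [ 3.1416  0.0001 -0.1484] F [-0.1501 -0.1302  0.0243] w 0.001
peg w_l4 [ 0.4557 -0.2502  0.0675] piv [ 0.5464 -0.2168  0.0495]
piv pred [ 0.5462 -0.2177]
```

View pics/w_k1.png

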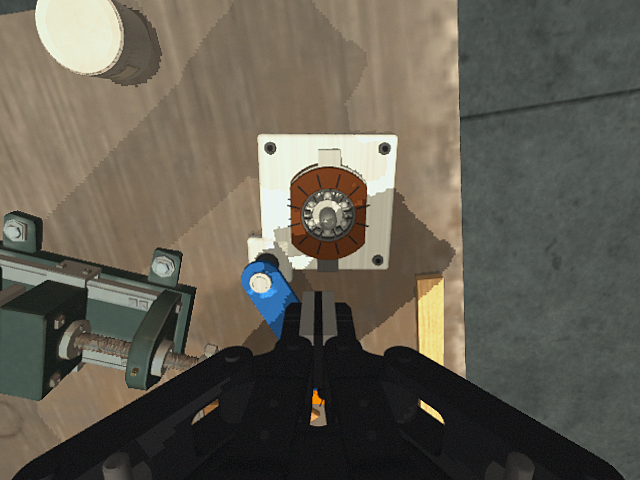

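The pack looks right: disc tab at (328,264) over the first disc's, separator tab at (330,157) opposite. Now the keeper: a closed-finger push behind the peg, along its arc.

```bash
python3 - <<'E'
from h import *
pv=np.array([.5463,-.2174])
def pt(a):a=np.radians(a);return pv+.0935*np.array([np.cos(a),np.sin(a)])
a0=-176.
manip.move_linear([*pt(a0),.125],velocity=.1,orientation=[np.pi,0,np.radians(a0+90)])
hit=manip.move_linear([*pt(a0),.062],velocity=.12,force_limit=8)
s=manip.state();print(hit,s["ee_pos"],s["force"],s["clock"])
if not hit:
    for a in(-160,-145,-130):
        hit=manip.move_linear([*pt(a),.062],velocity=.09,orientation=[np.pi,0,np.radians(a+90)],force_limit=12)
        s=manip.state();print(a,hit,s["ee_pos"],s["force"],s["clock"])
        if hit:break
look("wrist","w_k2")
E
```

```text
False [ 0.4532 -0.2244  0.0624] [-0.3792 -0.4439 -0.2439] 48.2667
-160 False [ 0.4588 -0.2496  0.0627] [-0.6467  0.1673 -0.7131] 48.7083
-145 False [ 0.4695 -0.2705  0.062 ] [-0.7537 -0.1626 -0.1897] 49.1333
-130 False [ 0.4858 -0.2884  0.0618] [0.4593 0.8233 0.3894] 49.5583
w_k2 t 49.5583 [ 0.4858 -0.2884  0.0618] [ 3.1416  0.001  -0.7013] F [0.4593 0.8233 0.3894] w 0.002
```

View pics/w_k2.png

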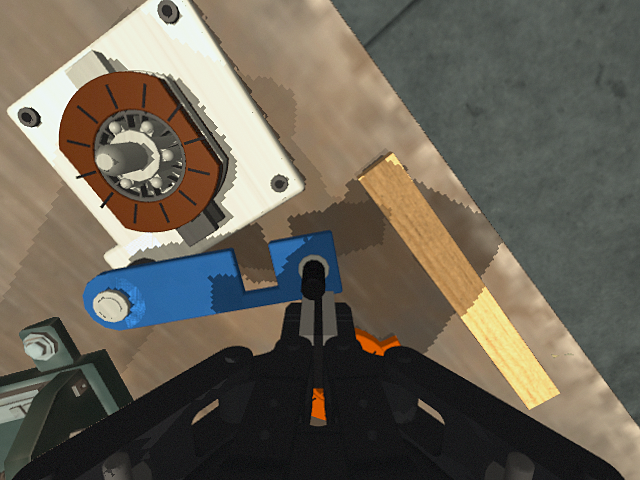

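The peg at (313,275) is being pushed along. Continuing to the stop.

```bash
python3 - <<'E'
from h import *
pv=np.array([.5463,-.2174])
def pt(a):a=np.radians(a);return pv+.0935*np.array([np.cos(a),np.sin(a)])
for a,v,f in((-115,.09,12),(-100,.09,12),(-85,.09,12),(-72,.08,10),(-55,.04,7)):
    hit=manip.move_linear([*pt(a),.062],velocity=v,orientation=[np.pi,0,np.radians(a+90)],force_limit=f)
    s=manip.state();d=s["ee_pos"][:2]-pv;print(a,hit,s["ee_pos"],"ang",np.degrees(np.arctan2(d[1],d[0])),s["force"],s["clock"])
    if hit:break
look("wrist","w_k3")
E
```

```text
-115 False [ 0.5062 -0.3017  0.0618] ang -115.42561662056384 [ 0.4133 -0.162   0.5544] 50.0333
-100 False [ 0.5293 -0.3091  0.0618] ang -100.51554177595524 [ 0.658  -0.85    0.1079] 50.4583
-85 False [ 0.5536 -0.3104  0.0618] ang -85.52518840900204 [ 0.7297 -0.2299 -0.7549] 50.8833
-72 False [ 0.5743 -0.3064  0.0619] ang -72.53823215593135 [ 0.2508 -0.1212 -0.6717] 51.3
-55 True [ 0.5887 -0.3     0.0615] ang -62.85651980974902 [-1.4091 -0.7824  1.4356] 51.8
w_k3 t 51.8 [ 0.5887 -0.3     0.0615] [-3.1415  0.0054  0.5087] F [-1.4091 -0.7824  1.4356] w -0.001
```

View pics/w_k3.png

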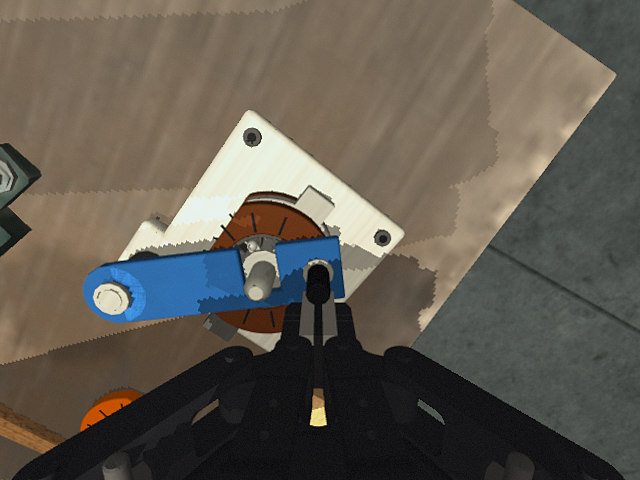

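The stop came at the predicted angle. One firmer nudge, then back off, lift clear and check.

```bash
python3 - <<'E'
from h import *
pv=np.array([.5463,-.2174])
def pt(a):a=np.radians(a);return pv+.0935*np.array([np.cos(a),np.sin(a)])
hit=manip.move_linear([*pt(-57),.062],velocity=.04,force_limit=10)
s=manip.state();d=s["ee_pos"][:2]-pv;print(hit,"ang",np.degrees(np.arctan2(d[1],d[0])),s["force"])
manip.move_linear([*pt(-72),.062],velocity=.1)
manip.move_linear([*pt(-72),.15],velocity=.2)
manip.move_linear([.57,-.262,.17],velocity=.15,orientation=[np.pi,0,np.radians(-8.5)]);manip.dwell(.1)
look("wrist","w_f");look("top","t_f");look("scene","s_f")
p,c=wcam("w_f");cv2.imwrite("pics/w_fz.png",cv2.resize(p[110:310,220:440,::-1],None,fx=3,fy=3,interpolation=cv2.INTER_CUBIC))
q=np.load("pics/s_f.npz")["p"];cv2.imwrite("pics/s_fz.png",cv2.resize(q[200:320,290:450,::-1],None,fx=5,fy=5,interpolation=cv2.INTER_CUBIC)[:600,:800])
E
```

```text
True ang -62.94172779001431 [ 0.3626  0.1873 -0.2458]
w_f t 53.8667 [ 0.5696 -0.2623  0.1693] [-3.1416  0.001  -0.1483] F [ 0.4809  0.4614 -0.0716] w -0.003
t_f t 53.9167 [ 0.5696 -0.2624  0.1696] [-3.1415  0.0007 -0.1486] F [ 0.0377 -0.4077 -0.1343] w -0.002
s_f t 53.9667 [ 0.5697 -0.2624  0.1697] [-3.1415  0.0004 -0.1487] F [-0.0545  0.1072 -0.1712] w -0.005
```

View pics/w_fz.png

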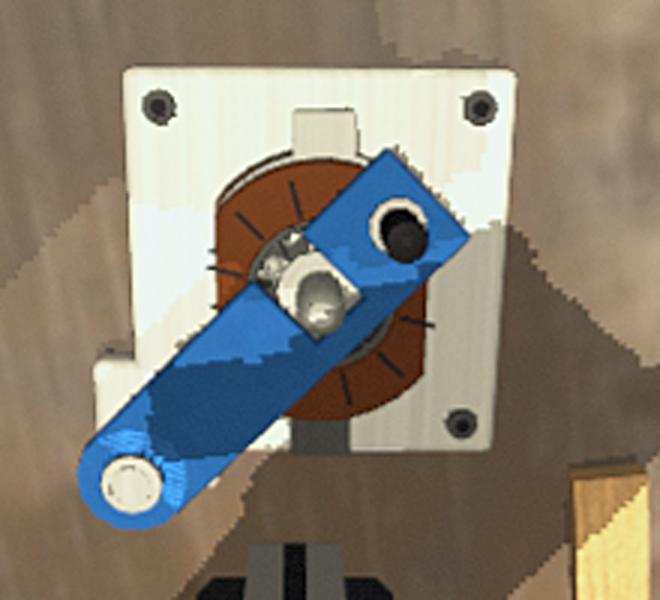

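View pics/s_fz.png

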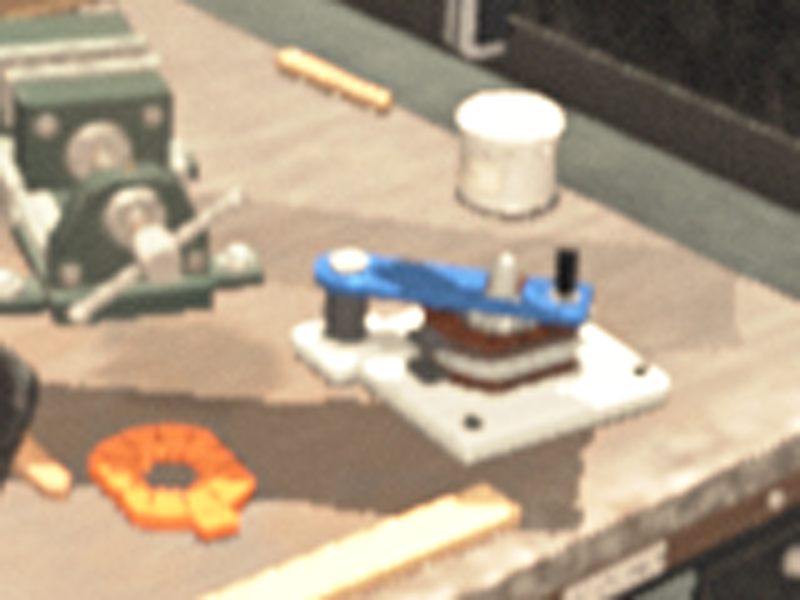

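```bash
python3 - <<'E'
from h import *
p,c=wcam("w_f")
pv=onplane(c,(264.0,271.4),.0495);pg=onplane(c,(355.5,188.8),.0675);d=(pg-pv)[:2]
print(pv,pg,"r",np.hypot(*d),"ang",np.degrees(np.arctan2(d[1],d[0])),"shut expected -53.5")
manip.sign_off()
E
```

```text
[ 0.5464 -0.218   0.0495] [ 0.603  -0.2936  0.0675] r 0.09441407467749686 ang -53.130490262820764 shut expected -53.5
the job is handed in; nothing more can be done
```

I finished the pack, shut the keeper and handed the job in at about 54 s. One thing remains unconfirmed: I dropped the second disc once, and the pictures can't show whether it flipped.

- **Separator:** it slid down the splines and met resistance at exactly the expected height, with its tab opposite the first disc's.
- **Second disc:** I lost it during a fast joint move that turned it 180°, most likely by striking the vice. It fell flat beside the vice foot. I dragged it clear, gripped it again and seated it with straight-line moves only, and it stopped at the expected height.
- **Lost grip:** before I noticed the disc was gone, the closed fingers pressed lightly (limits of 8 and 12 N) on the seated separator. Later pictures show the separator still seated.
- **Keeper:** I pushed it until it stopped, and a second push moved it no further. In the last picture it stood at -53.1°, against -53.5° expected when shut, and the peg measured 94.4 mm from the pivot (94 mm given).

The last pictures show the three plates flat and in order. Both disc tabs point to the jig's -x and the separator tab to +x. The gripper was clear of everything. The tin, file stick and orange look-alike show no sign of having moved by eye; I did not measure them again.

**Not confirmed:** the disc's two faces look the same, so I could not tell whether it turned over in the fall. If it did, its own z axis points down and the flatness check for that disc would fail.

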